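# Archive the finished backup cartridges on the pinned carrier

### The job

The backups are finished: press each cartridge in the dock down until it pops up, lift it out, and seat it fully down on one of the pairs of dowel pins on the sliding carrier. When all the cartridges are on their pins, fit the keeper bar over the carrier's two end posts, down flat on their shoulders. Then push the loaded carrier along its rails under the smoked-acrylic riser until it is fully home. Leave the mouse and the tape roll where they are.

Things in the scene. Friction and masses are not known exactly. Their poses are not given: they have to be found in the camera images.
- cart_a: Drive cartridge, blue housing. Base 92 x 28 x 10 mm (x, y, z), housing 54 x 28 mm on its middle; 34 mm tall in all, 28 mm wide (y) throughout. 10 mm holes right through the ears at x = +-36 mm, y = 0. Origin: centre of the underside, z up. 0.08 to 0.13 kg. The same turned end for end. None if absent. Starts upright, latched in a dock well; grip it across y once popped up.
- cart_b: Drive cartridge, orange housing. Base 92 x 28 x 10 mm (x, y, z), housing 54 x 28 mm on its middle; 34 mm tall in all, 28 mm wide (y) throughout. 10 mm holes right through the ears at x = +-36 mm, y = 0. Origin: centre of the underside, z up. 0.08 to 0.13 kg. The same turned end for end. None if absent. Starts upright, latched in a dock well; grip it across y once popped up.
- cart_c: Drive cartridge, white housing. Base 92 x 28 x 10 mm (x, y, z), housing 54 x 28 mm on its middle; 34 mm tall in all, 28 mm wide (y) throughout. 10 mm holes right through the ears at x = +-36 mm, y = 0. Origin: centre of the underside, z up. 0.08 to 0.13 kg. The same turned end for end. None if absent. Starts upright, latched in a dock well; grip it across y once popped up.
- dock: Grey cartridge dock fixed to the desk, 150 x 210 mm. Three wells lie side by side along its y, each running along its x. Deck 44 mm high; at the far (+x) side, from x = +36 mm, a latch hood 54 mm high. Origin: centre of the underside. An empty well shows its black lift plate at the bottom.
- bay0 (a point): Centre of dock well 0 (y = 62 mm on the dock) at deck height; axes as the dock's. Well 95 x 32 mm. A latched cartridge stands 8 mm above the deck and cannot be pulled out. Pressed down 7 to 8 mm on the middle of its top (5 to 9 N; it bottoms at 9 mm) it unlatches; let go, it rises to stand 30 mm above the deck and then lifts out freely.
- bay1 (a point): Centre of dock well 1 (y = 0 mm on the dock) at deck height; axes as the dock's. Well 95 x 32 mm. A latched cartridge stands 8 mm above the deck and cannot be pulled out. Pressed down 7 to 8 mm on the middle of its top (5 to 9 N; it bottoms at 9 mm) it unlatches; let go, it rises to stand 30 mm above the deck and then lifts out freely.
- bay2 (a point): Centre of dock well 2 (y = -62 mm on the dock) at deck height; axes as the dock's. Well 95 x 32 mm. A latched cartridge stands 8 mm above the deck and cannot be pulled out. Pressed down 7 to 8 mm on the middle of its top (5 to 9 N; it bottoms at 9 mm) it unlatches; let go, it rises to stand 30 mm above the deck and then lifts out freely.
- station0 (a point): Pin station 0 (y = 62 mm on the carrier): point on the carrier deck (22 mm above the desk) midway between two steel pins at x = +-36 mm, 8 mm thick, 14 mm tall, the upper 7 mm tapering to a 3 mm tip. A seated cartridge has its origin here, its x along this x, either way round. Moves with the carrier.
- station1 (a point): Pin station 1 (y = 0 mm on the carrier): point on the carrier deck (22 mm above the desk) midway between two steel pins at x = +-36 mm, 8 mm thick, 14 mm tall, the upper 7 mm tapering to a 3 mm tip. A seated cartridge has its origin here, its x along this x, either way round. Moves with the carrier.
- station2 (a point): Pin station 2 (y = -62 mm on the carrier): point on the carrier deck (22 mm above the desk) midway between two steel pins at x = +-36 mm, 8 mm thick, 14 mm tall, the upper 7 mm tapering to a 3 mm tip. A seated cartridge has its origin here, its x along this x, either way round. Moves with the carrier.
- keeper_bar: Aluminium keeper bar, 26 x 240 x 10 mm (x, y, z), red grip rib 16 x 70 mm (along y) on the middle, its top 22 mm above the underside. 10 mm holes right through at y = +-107 mm. Origin: centre of the underside, z up. 0.12 to 0.21 kg; the same turned end for end. Starts lying on the desk.
- bar_seat (a point): Where the seated bar's origin belongs, its y along this y (either way round): midway between the carrier's end posts, at their shoulders, 35 mm above the carrier deck, 1 mm above seated cartridges. Posts at y = +-107 mm, 16 mm thick to the shoulder, then a pin 8 mm thick, 18 mm tall, upper 7 mm tapering to a 3 mm tip. Moves with the carrier.
- push_tab (a point): Middle of the top edge of the black push tab at the front (-x) end of the carrier: an upright plate 8 mm thick (x), 70 mm wide (y), reaching from 10 to 52 mm above the desk. Push it along +x of this point. Moves with the carrier.
- carrier (a joint): Position of the carrier along its rails in m: 0 = pulled out for loading, 0.100 = fully home against its stop under the riser. Stays where it is left; about 3 to 6 N moves it.
- riser: Low riser (smoked see-through board, aluminium legs) with the carrier's rails, fixed to the desk. Origin on the desk at the middle of the carrier when that is at 0; the carrier (deck 100 x 240 mm) slides to +x. The board spans x = +66 to +176 mm, 274 mm in y, underside 92 mm and top 104 mm above the desk: an unseated bar does not pass. A 54 mm tall tape measure stands on top near x = +140, y = +60 mm.
- mouse: Black computer mouse, 114 x 62 x 46 mm, on the desk left of the riser. Not to be disturbed.
- tape_roll: Roll of tan tape lying flat, 103 mm across, 25 mm high, right front of the dock. Not to be disturbed.

How it is judged (in metres and radians):
On the way, in this order (a step that is already met when the one before it is completed fails the run):
1. every cartridge is seated on a pin station (((horizontal distance between cart_a and station0 below 0.004 m and z of cart_a in the frame of station0 between -0.003 and 0.003 m and angle between cart_a's own z axis and vertical below 0.06 rad) or (horizontal distance between cart_a and station1 below 0.004 m and z of cart_a in the frame of station1 between -0.003 and 0.003 m and angle between cart_a's own z axis and vertical below 0.06 rad) or (horizontal distance between cart_a and station2 below 0.004 m and z of cart_a in the frame of station2 between -0.003 and 0.003 m and angle between cart_a's own z axis and vertical below 0.06 rad)) and ((horizontal distance between cart_b and station0 below 0.004 m and z of cart_b in the frame of station0 between -0.003 and 0.003 m and angle between cart_b's own z axis and vertical below 0.06 rad) or (horizontal distance between cart_b and station1 below 0.004 m and z of cart_b in the frame of station1 between -0.003 and 0.003 m and angle between cart_b's own z axis and vertical below 0.06 rad) or (horizontal distance between cart_b and station2 below 0.004 m and z of cart_b in the frame of station2 between -0.003 and 0.003 m and angle between cart_b's own z axis and vertical below 0.06 rad)) and ((horizontal distance between cart_c and station0 below 0.004 m and z of cart_c in the frame of station0 between -0.003 and 0.003 m and angle between cart_c's own z axis and vertical below 0.06 rad) or (horizontal distance between cart_c and station1 below 0.004 m and z of cart_c in the frame of station1 between -0.003 and 0.003 m and angle between cart_c's own z axis and vertical below 0.06 rad) or (horizontal distance between cart_c and station2 below 0.004 m and z of cart_c in the frame of station2 between -0.003 and 0.003 m and angle between cart_c's own z axis and vertical below 0.06 rad))), for 0.2 s.
2. the keeper bar is seated on the post shoulders over the cartridges (all of step 1 and horizontal distance between keeper_bar and bar_seat below 0.004 m and z of keeper_bar in the frame of bar_seat between -0.003 and 0.003 m and angle between keeper_bar's own z axis and vertical below 0.03 rad and angle between the y axis of keeper_bar and the y axis of bar_seat, either way round below 0.04 rad), for 0.2 s.
3. the loaded carrier is pushed home (all of step 2 and value of joint carrier above 0.095 m), for 0.2 s.
At the end, for the whole second after the job is handed in: All cartridges present sit down on pin stations (4 mm sideways, 3 mm in height, tilt under 0.06 rad), the keeper bar is down on the post shoulders (4 mm, 3 mm, tilt under 0.03, in line within 0.04 rad), the carrier is home (over 0.095 m), all at rest (all of step 3 and linear speed of each of cart_a, cart_b, cart_c, keeper_bar below 0.02 m/s and velocity of joint carrier between -0.02 and 0.02 m/s); the robot touches nothing.
It fails at once if the mouse is shoved more than 30 mm (distance of mouse from where it was at the start of the episode above 0.03 m).
It fails at once if the tape roll is shoved more than 30 mm (distance of tape_roll from where it was at the start of the episode above 0.03 m).
Of cart_a, cart_b, cart_c only 2 to 3 are there at a start; the rules pass over those that are not, and their reading is None.
At some moment in a run one of keeper_bar may be knocked a few centimetres aside while the robot is not near it.
Once in a run the grip may slacken for a moment while it holds something.
It also fails if it takes over 210 s, if anything falls off the work surface, if the arm or the gripper's body presses on something with over 40 N, if the wrist force passes 120 N, or if a joint passes its speed limit or range.

### The arm

A 6-joint arm with a two-finger parallel gripper is mounted at the origin on a cart in front of the work surface, level with it; the furniture and walls round the work are solid. World frame = base frame: x ahead of the robot, y to its left, z up, the work surface at z = 0. Lengths are in mm, angles in rad, forces in N, time in s.
With the tool pointing down it reaches from about 400 to 825 mm from the base axis. Payload 7 kg.
Tool frame: the origin (TCP) lies midway between the tips of the shut fingers; the grasp point (between the pads) lies 19 mm behind it; z points along the fingers, y is the line along which they close (so a half turn about z gives the same grasp; the last joint's range is limited). The gripper opens to 85 mm and grips with 20 to 120 N. Pads are 22 mm wide; open, the fingers measure 114 mm over their backs; the gripper's body (76 mm by 85 mm) begins 54 mm behind the grasp point. The pads swing forward as they close: fully open they stand 13 mm farther back than shut.
Start: joints at [1.411, 0.359, 0.012, 0, -1.224, -0.288], TCP at [292.269, 608.419, 231.302] pointing down, gripper open.
Joint ranges: [-3.07, 3.07], [-1.43, 2.12], [-1.02, 1.25], [-3.03, 1.67], [-3.05, -0], [-3.03, 3.03]. Speed limits (rad/s): [2.39, 2.39, 3.01, 3.14, 3.14, 3.14].

### API

Orientations are given as a unit quaternion [w, x, y, z].
In Python, from rig import ctrl, effector, cams, get_time, get_joints, get_dq, get_joint_torque, get_tcp_pos, get_tcp_rot, get_contact_force, get_wrist_torque, get_width, get_finger_force gives the robot as it stands. Calls block until the motion is done:
- ctrl.move_ptp(position, orientation): joint-space move of the TCP to a pose.
- ctrl.move_l(position, velocity=150, ori=None): straight line of the TCP; ori=None keeps the orientation; velocity is the mean speed in mm/s.
- ctrl.move_j(angles): joint-space move.
- effector.grip(opening, effort=None): finger opening in mm; effort is the grip in N (None keeps the last); returns when the fingers have stopped.
- ctrl.pause(seconds).
- ctrl.ik(position, orientation): joint angles nearest the present ones, or None.
- cams.read_camera(name): name is "scene" or "top"; returns (picture, depth): 420x560x3 uint8, red, green, blue; 420x560 float32, mm along the optical axis (not along the pixel's ray), 0 where there is no reading.
- cams.get_calibration(name): a dict with "camera_matrix" (3x3 intrinsics, pixels), "rvec" (rotation vector, rad) and "tvec" (3), from world to camera coordinates, as OpenCV has them. Camera axes: x right, y down, z forward; pixel columns grow to the right and rows downward; lengths in mm; the calibration is good to about 2 mm. A picture is of the moment at which its call begins. get_calibration takes no time and is no camera call.
A pose or a line that the arm cannot do raises ctrl.Unreachable and nothing moves.
- ctrl.close_job(): hands the job in; it is judged then, once.
Readings, each from a call of its own:
- get_time(): time.
- get_joints(): joint angles.
- get_dq(): joint speeds.
- get_joint_torque(): joint torques, N m.
- get_tcp_pos(): TCP position.
- get_tcp_rot(): TCP orientation.
- get_contact_force(): force on the tool from outside, world axes, zero at the start.
- get_wrist_torque(): the same for the moment, N m.
- get_width(): finger opening in mm.
- get_finger_force(): force on a finger pad.
Only numpy, scipy, OpenCV 4.12 (cv2) and the standard library are available. Lean on these libraries where they do the work, as an engineer would, in place of code of your own. Each camera call takes 0.05 s, during which the arm holds its last target. There are 200 camera calls.

## Working session

There is one attempt and no reset: what is moved stays moved. The work goes in short steps, each a Python script; the robot and the scene stay as the last script left them, time stands still between calls to the robot, and variables do not carry over. Pictures are saved under pics/ and viewed, at most 14 in all, crops included, and the job is handed in when it is done.

```bash
ls; mkdir -p pics
cat > h.py <<'E'
import numpy as np, cv2
from rig import *
def cal(n):
    c=cams.get_calibration(n); K=np.array(c["camera_matrix"],float); R=cv2.Rodrigues(np.array(c["rvec"],float))[0]; t=np.array(c["tvec"],float).ravel(); return K,R,t
def snap(n,name,crop=None,s=1):
    im,d=cams.read_camera(n); np.savez('/tmp/%s.npz'%name,im=im,d=d)
    o=im[:,:,::-1]
    if crop: x0,y0,x1,y1=crop; o=o[y0:y1,x0:x1]
    cv2.imwrite('pics/%s.png'%name,cv2.resize(o,None,fx=s,fy=s,interpolation=cv2.INTER_CUBIC)); return im,d
def atz(n,u,v,z):
    K,R,t=cal(n); r=R.T@np.linalg.solve(K,[u,v,1.]); c=-R.T@t; return c+r*(z-c[2])/r[2]
def cloud(n,d):
    K,R,t=cal(n); v,u=np.mgrid[0:d.shape[0],0:d.shape[1]]
    p=np.stack([(u-K[0,2])/K[0,0]*d,(v-K[1,2])/K[1,1]*d,d],-1); return (p-t)@R
def proj(n,P):
    K,R,t=cal(n); q=(R@np.atleast_2d(P).T).T+t; q=q@K.T; return q[:,:2]/q[:,2:]
E
python3 - <<'E'
from h import *
for n in("top","scene"):
    snap(n,n+'0',None,1.4)
    K,R,t=cal(n); print(n,K.round(1).tolist(),(-R.T@t).round(),R.round(3).tolist())
print(get_tcp_rot(),get_time(),get_width())
E
```

```text
pics
top [[395.2, 0.0, 281.7], [0.0, 395.2, 205.8], [0.0, 0.0, 1.0]] [ 428.   49. 1197.] [[-0.028, -1.0, 0.007], [-0.996, 0.028, -0.08], [0.08, -0.009, -0.997]]
scene [[409.0, 0.0, 280.9], [0.0, 409.0, 204.4], [0.0, 0.0, 1.0]] [ 103. -556.  974.] [[0.827, -0.563, 0.001], [-0.432, -0.636, -0.639], [0.361, 0.528, -0.769]]
[ 7.38565017e-04  9.75024249e-01 -2.22097183e-01 -9.60083102e-05] 0.1 85.38099858881561
```

View pics/top0.png

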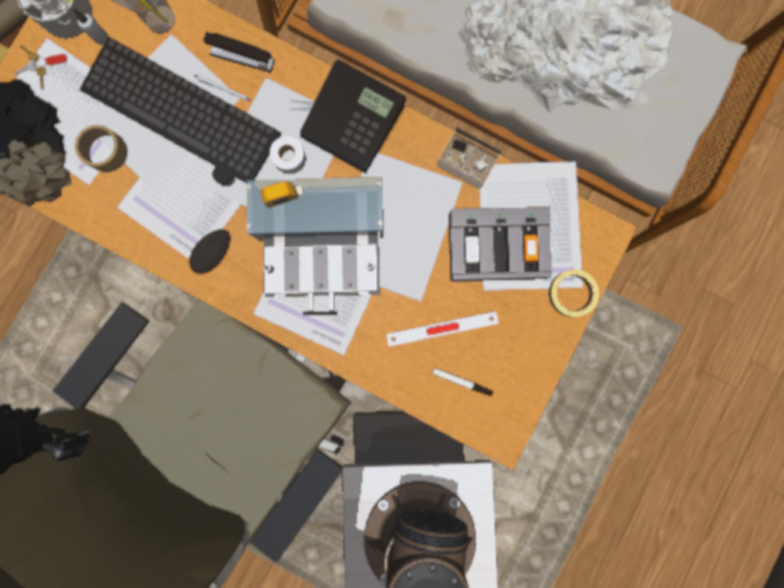

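View pics/scene0.png

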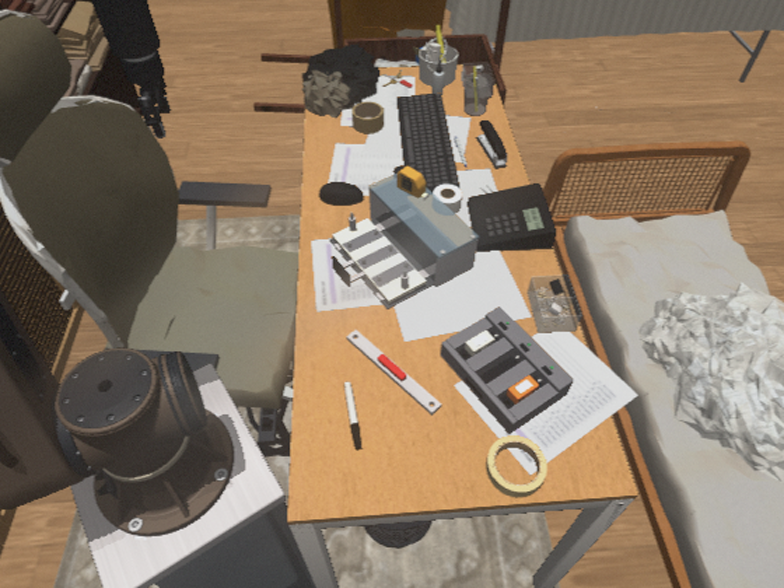

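The top view shows the white cartridge in bay0 (~472,250), orange in bay2 (~531,247), and an empty bay1. The carrier is around (322,268), the tab at (320,312), and the bar runs from (393,339) to (492,319). I'll enlarge these areas next.

Run:
```python
import numpy as np,cv2
def crop(n,o,x0,y0,x1,y1,s):
    im=np.load('/tmp/%s.npz'%n)['im'][:,:,::-1][y0:y1,x0:x1]
    im=cv2.resize(im,None,fx=s,fy=s,interpolation=cv2.INTER_CUBIC)
    for x in range(x0,x1,10): cv2.putText(im,str(x),((x-x0)*s,8),0,.3,(0,0,255)); cv2.line(im,((x-x0)*s+s//2,8),((x-x0)*s+s//2,14),(0,0,255))
    for y in range(y0,y1,10): cv2.putText(im,str(y),(0,(y-y0)*s+s//2),0,.3,(0,0,255)); cv2.line(im,(18,(y-y0)*s+s//2),(24,(y-y0)*s+s//2),(0,0,255))
    cv2.imwrite('pics/%s.png'%o,im)
crop('top0','ca',170,120,285,230,5)
crop('top0','cb',270,140,410,255,5)
crop('scene0','cc',225,120,345,225,6)
```

```text
(no output)
```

View pics/ca.png

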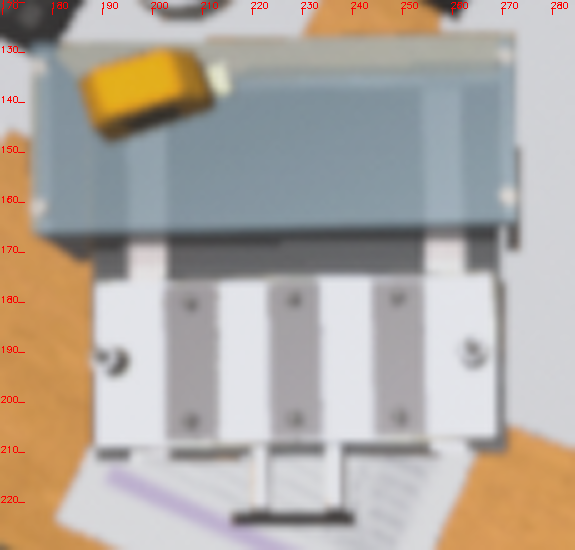

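View pics/cb.png

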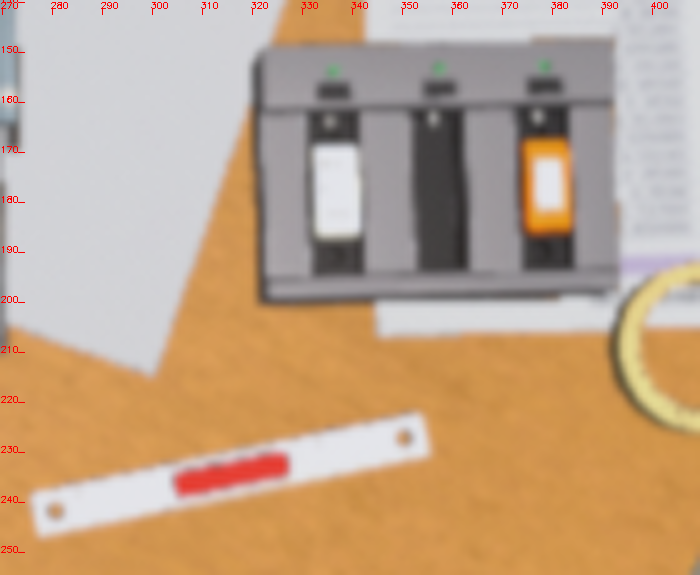

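View pics/cc.png

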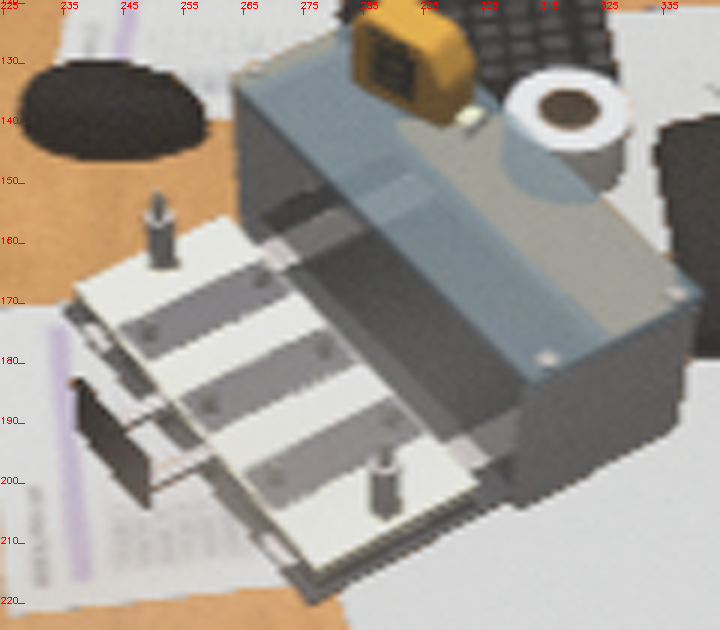

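Crops: the carrier has three empty stations and clear deck corners and posts; the white, empty and orange bays are confirmed. The bar holes are at crop (55,511) and (405,437). Next I fit the poses, one camera at a time.

Run:
```python
from h import *
from scipy.optimize import least_squares
def fit(obs,x0):
    # obs: list (cam, local pts, pix)
    def pts(p,L):
        L=np.array(L,float); c,s=np.cos(p[2]),np.sin(p[2])
        return np.c_[p[0]+c*L[:,0]-s*L[:,1],p[1]+s*L[:,0]+c*L[:,1],L[:,2]]
    f=lambda p:np.concatenate([(proj(n,pts(p,L))-np.array(q)).ravel() for n,L,q in obs])
    r=least_squares(f,x0,x_scale=[1,1,.01]); return r.x,f(r.x).reshape(-1,2)
px=lambda q,x0,y0,s:(np.array(q,float)+.5)/s-.5+np.array([x0,y0])
pins=[[x,y,28] for y in(62,0,-62) for x in(36,-36)]
cor=[[50,120,22],[50,-120,22],[-50,-120,22],[-50,120,22]]
top=('top',pins+cor,px([(190,304),(191,421),(294,300),(295,419),(398,299),(400,418),(93,281),(497,271),(496,438),(95,448)],170,120,5))
sc=('scene',pins+cor+[[0,107,75],[0,-107,75]],px([(262,280),(149,333),(325,346),(208,404),(391,417),(276,472),(226,216),(480,485),(315,570),(75,288),(157,196),(385,453)],225,120,6))
g=atz('top',228,192,22); print(g)
for o in([top],[sc],[top,sc]):
    p,r=fit(o,[g[0],g[1],0]); print('carrier',p.round(3),r.round(1).tolist())
box=[[27,14,52],[27,-14,52],[-27,-14,52],[-27,14,52]]
sh=lambda y:[[a,b+y,c] for a,b,c in box]
q=px([(313,147),(358,144),(362,235),(316,240),(524,142),(570,138),(574,230),(527,236)],270,140,5)
p,r=fit([('top',sh(62)+sh(-62),q)],[660,-180,0]); print('dock',p.round(3),r.round(1).tolist())
bh=px([(55,511),(405,437)],270,140,5)
p,r=fit([('top',[[0,107,10],[0,-107,10]],bh)],[450,-50,0]); print('bar',p.round(3),r.round(1).tolist())
rib=px([(175,476),(288,454),(289,474),(178,495)],270,140,5)
p,r=fit([('top',[[8,35,22],[8,-35,22],[-8,-35,22],[-8,35,22]],rib)],[450,-50,0]); print('rib',p.round(3),r.round(1).tolist())
# depth check
for n in('top','scene'):
    d=np.load('/tmp/%s0.npz'%n)['d']; C=cloud(n,d)
    u,v=proj(n,[[*atz('top',222,192,22)[:2],22]])[0]; u2,v2=proj(n,[[430,-20,0]])[0]
    for a,b in((u,v),(u2,v2)): print(n,C[int(round(b))-1:int(round(b))+2,int(round(a))-1:int(round(a))+2].reshape(-1,3).mean(0).round(1))
```

```text
[568.67539042 196.79116657  22.        ]
carrier [ 5.69576e+02  1.94533e+02 -5.00000e-03] [[-0.1, -0.5], [-0.1, 0.2], [-0.1, -0.2], [0.0, 0.1], [-0.0, -0.4], [-0.0, -0.2], [0.3, 0.2], [-0.4, 0.4], [0.5, 0.3], [-0.0, 0.1]]
carrier [ 5.68134e+02  1.89993e+02 -5.00000e-03] [[-0.0, -0.2], [-0.1, -0.1], [0.0, 0.2], [0.3, -0.1], [0.1, 0.5], [-0.1, 1.2], [0.1, -0.1], [-0.1, 0.3], [0.1, 0.5], [-0.5, -0.3], [0.0, -0.5], [0.1, -1.6]]
carrier [ 5.69186e+02  1.92757e+02 -5.00000e-03] [[0.5, -0.4], [0.5, 0.3], [0.5, -0.0], [0.6, 0.2], [0.6, -0.3], [0.6, -0.0], [0.8, 0.3], [0.2, 0.5], [1.1, 0.4], [0.6, 0.2], [-0.2, -0.8], [-0.3, -0.8], [-0.2, -0.4], [0.2, -0.7], [-0.1, -0.2], [-0.4, 0.4], [-0.0, -0.7], [-0.4, -0.4], [-0.1, -0.2], [-0.7, -0.9], [-0.1, -1.1], [-0.1, -2.3]]
dock [ 5.97712e+02 -1.88406e+02 -1.00000e-03] [[-0.3, -0.1], [0.3, 0.3], [0.2, 0.4], [-0.2, -0.4], [-0.3, -0.2], [0.1, 0.4], [0.1, 0.3], [-0.0, -0.7]]
bar [ 4.35123e+02 -6.19240e+01  1.79000e-01] [[0.1, -0.0], [-0.1, 0.0]]
rib [ 4.34543e+02 -6.20780e+01  1.57000e-01] [[-0.6, -0.7], [-0.0, -0.7], [0.8, 0.6], [-0.2, 0.8]]
top [569.2 214.7  21.8]
top [428.5 -20.7  10.4]
scene [568.  215.1  20.4]
scene [423.8 -28.5  14.2]
```

```bash
cat >> h.py <<'E'
from scipy.spatial.transform import Rotation as Ro
def down(yaw):  # tool pointing down, tool -y axis at world yaw+90deg
    q=(Ro.from_euler('z',yaw)*Ro.from_quat([1,0,0,0])).as_quat(); return [q[3],q[0],q[1],q[2]]
def go(x,y,z,yaw=0): ctrl.move_ptp([x,y,z],down(yaw))
def st(m=''): print(m,'t%.1f'%get_time(),'tcp',np.round(get_tcp_pos(),1),'F',np.round(get_contact_force(),1),'w%.1f'%get_width(),'ff%.1f'%get_finger_force())
def press(x,y,yaw=0):
    go(x,y,120,yaw); effector.grip(0); ctrl.move_l([x,y,57],100)
    f0=get_contact_force()[2]; zc=None; z=57
    while z>42.3:
        z-=.7; ctrl.move_l([x,y,z],15)
        f=get_contact_force()[2]-f0; a=get_tcp_pos()[2]
        if zc is None and f>.8: zc=a
        if (zc and zc-a>7.6 and f>4.5) or f>15: break
    st('press zc %s dz %.1f f %.1f'%(zc,(zc or 0)-a,f)); ctrl.move_l([x,y,110],100)
E
python3 - <<'E'
from h import *
st(); effector.grip(0); 
go(560,100,260); go(597.7,-126.4,200); st()
press(597.7,-126.4); press(597.7,-250.4)
effector.grip(55)
go(597.7,-126.4,130); ctrl.move_l([480,-190,250],300); st()
im,d=snap('top','t1',(300,130,410,210),7)
E
```

```text
t0.1 tcp [292.1 608.1 230.5] F [ 0.5 -0.  -0.3] w85.4 ff0.0
 t3.9 tcp [ 598.  -125.9  200.1] F [-0.6  0.5  1.3] w-0.3 ff0.0
press zc 56.90610856341641 dz 13.9 f 10.7 t10.5 tcp [ 597.8 -126.4   43. ] F [-3.4  1.  10.6] w0.2 ff5.0
press zc 50.96913535448118 dz 7.9 f 8.8 t18.2 tcp [ 597.8 -250.5   43.1] F [-3.8  1.9  9. ] w0.1 ff4.8
 t20.9 tcp [ 479.8 -190.4  249.3] F [-0.3  0.6 -0.3] w54.9 ff0.0
```

View pics/t1.png

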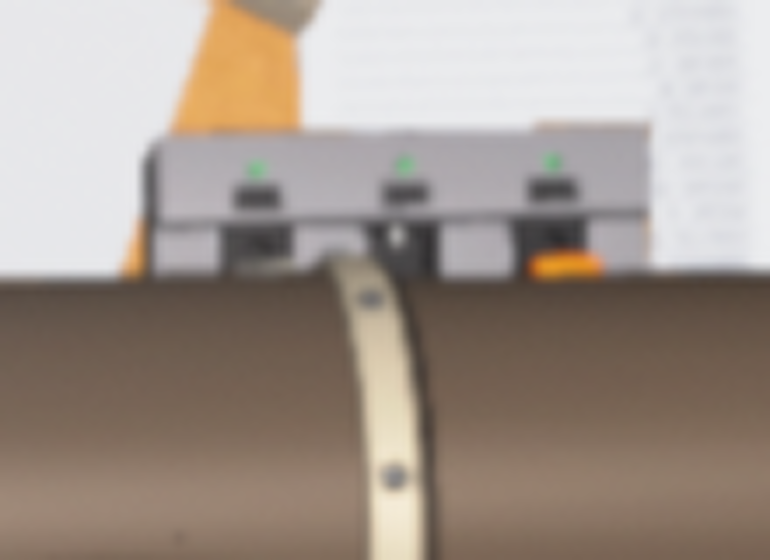

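The arm hides the dock from above, though orange looks raised. I'll check heights with the scene camera's depth.

Run:
```python
from h import *
im,d=cams.read_camera('scene'); C=cloud('scene',d)
for y in(-126.4,-250.4):
    m=(abs(C[...,0]-597)<22)&(abs(C[...,1]-y)<10)&(d>0); print(y,m.sum(),np.percentile(C[...,2][m],[10,50,90]).round(1))
```

```text
Traceback (most recent call last):
IndexError: index -1 is out of bounds for axis 0 with size 0
```

Run:
```python
from h import *
ctrl.move_l([420,200,250],400)
for n in('scene','top'):
  im,d=cams.read_camera(n); C=cloud(n,d); np.savez('/tmp/%s2.npz'%n,im=im,d=d)
  for y in(-126.4,-188,-250.4):
    m=(abs(C[...,0]-597)<22)&(abs(C[...,1]-y)<10)&(d>0); print(n,y,m.sum(),np.percentile(C[...,2][m],[10,50,90]).round(1) if m.any() else '')
im=np.load('/tmp/top2.npz')['im'][140:210,310:400,::-1]; cv2.imwrite('pics/t2.png',cv2.resize(im,None,fx=8,fy=8,interpolation=2))
```

```text
scene -126.4 99 [71.4 73.3 75.3]
scene -188 94 [16.1 18.5 20.6]
scene -250.4 181 [-730.    72.4   75.1]
top -126.4 106 [72.6 75.3 77.8]
top -188 99 [16.8 19.5 22.3]
top -250.4 106 [71.6 74.6 76.6]
```

View pics/t2.png

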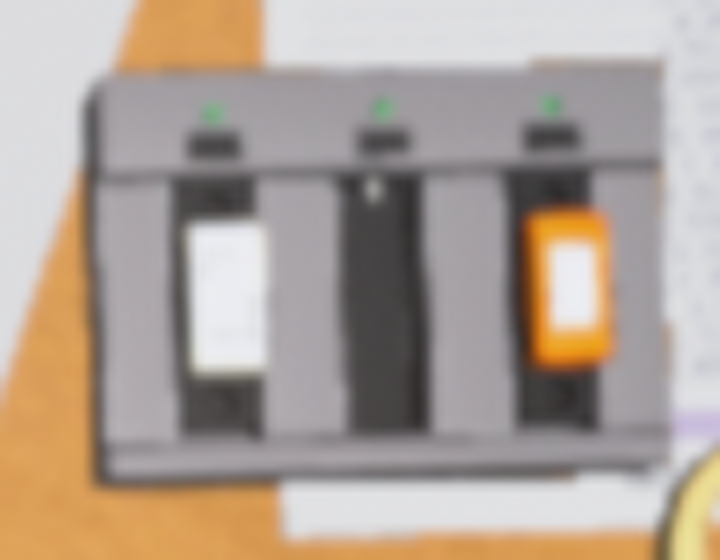

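Both cartridges are up at about z=74. I'll grip the white one, lift it, hold it near the carrier and take a look.

```bash
cat >> h.py <<'E'
from scipy.optimize import least_squares
def fit(obs,x0):
    def pts(p,L):
        L=np.array(L,float); c,s=np.cos(p[2]),np.sin(p[2])
        return np.c_[p[0]+c*L[:,0]-s*L[:,1],p[1]+s*L[:,0]+c*L[:,1],L[:,2]]
    f=lambda p:np.concatenate([(proj(n,pts(p,L))-np.array(q)).ravel() for n,L,q in obs])
    r=least_squares(f,x0,x_scale=[1,1,.01]); return r.x,f(r.x).reshape(-1,2)
px=lambda q,x0,y0,s:(np.array(q,float)+.5)/s-.5+np.array([x0,y0])
BOX=lambda z:[[27,14,z],[27,-14,z],[-27,-14,z],[-27,14,z]]
E
python3 - <<'E'
from h import *
for q in([(188,222),(262,218),(267,372),(190,376)],[(526,212),(608,208),(612,362),(534,368)]):
    print(fit([('top',BOX(74),px(q,310,140,8))],[597,-126,0])[0].round(3))
x,y=597.7,-126.4
go(x,y,150); effector.grip(48); ctrl.move_l([x,y,46],80); effector.grip(0,30); st('gripped'); ctrl.pause(.2); st()
ctrl.move_l([x,y,150],80); st('lifted')
ctrl.move_l([568,190,140],250); st()
snap('scene','s3',(225,100,345,225),6); snap('top','t3')
E
```

```text
[ 5.98097e+02 -1.25600e+02 -8.00000e-03]
[ 598.194 -249.104    0.   ]
gripped t25.6 tcp [ 598.  -126.4   46.4] F [1.2 0.4 0.8] w27.3 ff34.1
 t25.9 tcp [ 598.  -126.4   46.2] F [0.  0.5 0.3] w27.5 ff34.1
lifted t27.3 tcp [ 597.3 -126.4  149.3] F [ 0.2  0.6 -1.2] w27.9 ff34.1
 t28.7 tcp [568. 189. 140.] F [-0.5 -0.9 -0.4] w27.8 ff35.6
```

View pics/s3.png

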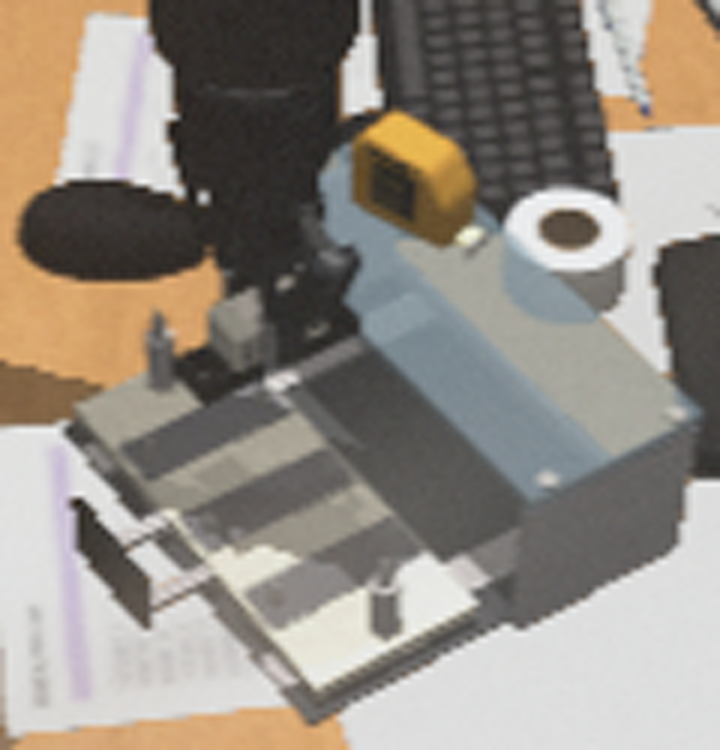

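The white cartridge is held near (235,325) in the crop. I'll overlay the predicted geometry to read the scene camera's bias.

Run:
```python
from h import *
p=get_tcp_pos(); print(p,get_tcp_rot())
im=np.load('/tmp/s3.npz')['im'][:,:,::-1]
x0,y0,s=248,140,12; o=cv2.resize(im[y0:y0+40,x0:x0+50],None,fx=s,fy=s,interpolation=2)
o=cv2.convertScaleAbs(o,alpha=1.4,beta=25)
def draw(o,L,col):
    q=(proj('scene',np.array(L)+[p[0],p[1],p[2]-6.2])-[x0,y0]+.5)*s-.5; cv2.polylines(o,[q.astype(int)],True,col,1)
a=o.copy()
draw(a,[(-27,14,10),(-27,-14,10),(-27,-14,34),(-27,14,34)],(0,0,255))
draw(a,[(-46,14,10),(-46,-14,10),(-27,-14,10),(-27,14,10)],(0,255,0))
draw(a,[(-46,14,10),(-46,-14,10),(-46,-14,0),(-46,14,0)],(0,255,0))
draw(a,[(46,-14,10),(-46,-14,10),(-46,-14,0),(46,-14,0)],(255,255,0))
cv2.imwrite('pics/s3b.png',np.vstack([o,a])[:, :])
im=np.load('/tmp/t3.npz')['im']
```

```text
[568.12045873 188.89786931 140.0663008 ] [ 2.30473449e-05  9.99999760e-01 -6.91814453e-04 -3.13769929e-05]
```

View pics/s3b.png

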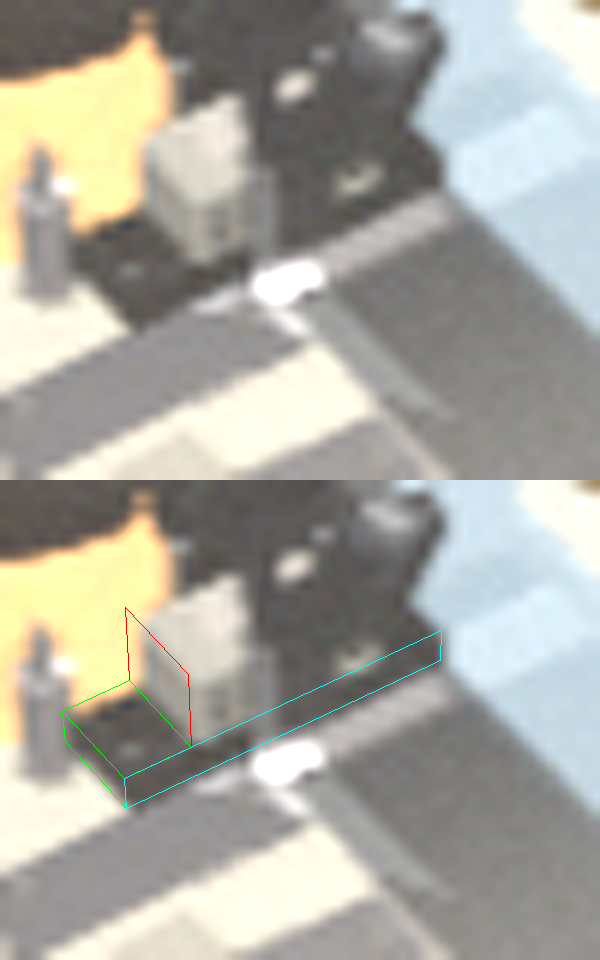

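Base corners appear about (+0.75,+0.7) px off prediction, so the scene camera reads y about 2.9 mm low. Station1 is then near (568.8,193.3). I'll descend under force guard.

```bash
cat >> h.py <<'E'
def lower(x,y,z0,z1,step=1.5,fmax=12,comply=0.0):
    """guarded descent; shifts along the lateral force by comply mm/N; returns (x,y,z,force)"""
    ctrl.pause(.2); f0=np.array(get_contact_force()); z=z0
    while z>z1:
        z=max(z1,z-step); ctrl.move_l([x,y,z],30); f=np.array(get_contact_force())-f0
        print('z%.1f'%z,'act',np.round(get_tcp_pos(),1),'f',f.round(1))
        if f[2]>fmax: break
        d=np.clip(comply*f[:2],-.5,.5); x+=d[0]*(abs(f[0])>1); y+=d[1]*(abs(f[1])>1)
    return x,y,z,f
E
python3 - <<'E'
from h import *
x,y=568.8,193.3
ctrl.move_l([x,y,60],100,down(-.005)); ctrl.move_l([x,y,46],60)
lower(x,y,44,28.3,comply=.1); st()
E
```

```text
z42.5 act [568.6 193.2  42.3] f [-1.3 -0.2  0.3]
z41.0 act [568.6 193.3  40.9] f [-1.2 -0.2 -0.5]
z39.5 act [568.5 193.2  39.4] f [-1.4 -1.4 -0.2]
z38.0 act [568.3 193.1  37.9] f [-1.2 -0.1 -0.7]
z36.5 act [568.2 193.1  36.4] f [-0.7 -0.8 -0.2]
z35.0 act [568.3 193.2  34.9] f [-1.7 -0.2 -0.6]
z33.5 act [568.2 193.3  33.4] f [ 0.8  0.8 -0.8]
z32.0 act [568.2 193.3  31.9] f [-0.7  0.9 -1.3]
z30.5 act [568.2 193.3  30.5] f [ 0.2  0.8 -0.9]
z29.0 act [568.2 193.3  28.9] f [ 0.3  1.7 -0.8]
z28.3 act [568.3 193.3  28.7] f [-1.3  1.3  4. ]
 t33.1 tcp [568.3 193.3  28.7] F [-0.2  1.8  3.3] w27.1 ff36.3
```

Seated. Release it, then run orange to station2.

Run:
```python
from h import *
effector.grip(40); ctrl.move_l([568.2,193.3,140],120)
x,y=597.9,-249.8
ctrl.move_l([597.9,y,150],300,down(0)); effector.grip(48); ctrl.move_l([x,y,46],80); effector.grip(0,30); ctrl.pause(.2); st('gripped')
ctrl.move_l([x,y,150],80); st('lifted')
x,y=567.9,131.3
ctrl.move_l([x,y,120],250,down(-.005)); ctrl.move_l([x,y,46],80); st()
x,y,z,f=lower(x,y,44,28.3,comply=.1); st()
```

```text
gripped t38.3 tcp [ 598.2 -249.9   46.2] F [ 0.5  0.2 -0.1] w27.4 ff34.1
lifted t39.8 tcp [ 597.6 -249.7  149.3] F [ 0.6  0.1 -1.4] w27.5 ff34.1
 t42.5 tcp [568.3 131.5  46.5] F [-0.2  0.  -0.8] w27.5 ff34.1
z42.5 act [567.7 131.2  42.3] f [-0.6 -0.9 -0.9]
z41.0 act [567.8 131.2  40.8] f [-1.  -1.3 -1.7]
z39.5 act [567.8 131.1  39.4] f [-0.2 -1.4 -1.3]
z38.0 act [567.8 131.   37.9] f [ 0.1 -1.  -0.8]
z36.5 act [568.  131.   36.5] f [ 0.8 -1.5 -1.5]
z35.0 act [568.3 131.1  35. ] f [ 1.7  1.  -1.8]
z33.5 act [568.4 131.1  33.5] f [ 2.5  1.5 -2.1]
z32.0 act [568.4 131.1  31.9] f [ 2.1  1.8 -2.3]
z30.5 act [568.5 131.2  30.4] f [ 0.7  2.2 -1.3]
z29.0 act [568.5 131.3  28.9] f [ 0.4  0.8 -1. ]
z28.3 act [568.6 131.2  28.6] f [-0.7  0.1  4.1]
 t45.5 tcp [568.6 131.2  28.6] F [-0.5  1.   4.2] w27.3 ff34.8
```

Run:
```python
from h import *
effector.grip(38); p=get_tcp_pos(); ctrl.move_l([p[0],p[1],150],100); ctrl.move_l([400,330,260],350); st()
a,d=cams.read_camera('top'); b,ds=cams.read_camera('scene'); np.savez('/tmp/t4.npz',im=a,d=d); np.savez('/tmp/s4.npz',im=b,d=ds)
up=lambda i,s:cv2.resize(i[:,:,::-1],None,fx=s,fy=s,interpolation=2)
A=up(a[210:260,265:375],7); B=up(b[115:235,220:355],3); 
o=np.zeros((350+360,770,3),np.uint8); o[:350]=A; o[350:,:405]=B
cv2.imwrite('pics/c4.png',o[:,:][:600] if 0 else cv2.resize(o,None,fx=.84,fy=.84,interpolation=3))
C=cloud('top',d)
for y in(193.3,131.3):
    m=(abs(C[...,0]-569)<20)&(abs(C[...,1]-y-1)<9); print(np.percentile(C[...,2][m],[10,50,90]).round(1))
# rib red
hsv=cv2.cvtColor(a,cv2.COLOR_RGB2HSV); m=((hsv[...,0]<8)|(hsv[...,0]>172))&(hsv[...,1]>170)&(hsv[...,2]>120); m[:190]=0; m[260:]=0; m[:,:250]=0
n,l,s,c=cv2.connectedComponentsWithStats(m.astype(np.uint8)); i=1+np.argmax(s[1:,4]); print(s[i],c[i],atz('top',*c[i],20))
```

```text
t48.1 tcp [399.8 329.5 259.3] F [ 0.1  0.3 -1. ] w37.9 ff0.0
[53.6 56.7 59.4]
[54.1 57.  59.7]
[309 250  21   7  62] [318.93548387 252.69354839] [380.74996417 -68.75645441  20.        ]
```

View pics/c4.png

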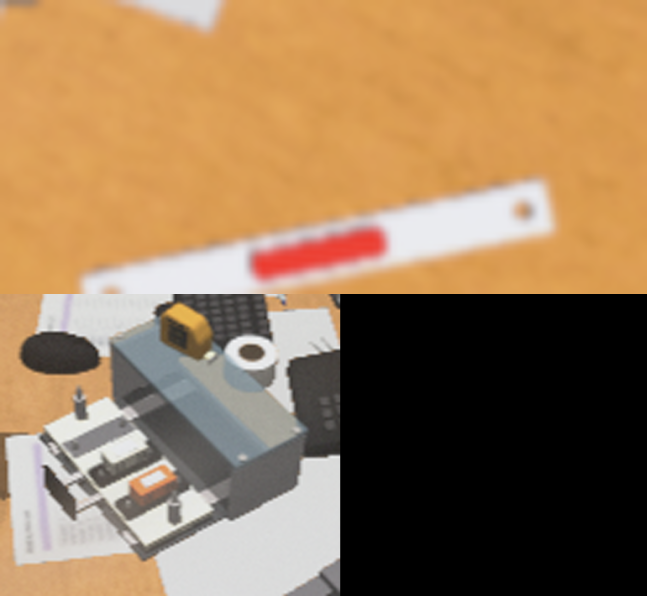

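Both cartridges are seated (tops ~57). The bar has been knocked about 5 cm toward the robot, so I crop it again.

Run:
```python
from h import *
im=np.load('/tmp/t4.npz')['im'][235:275,270:365,::-1]; cv2.imwrite('pics/c5.png',cv2.resize(im,None,fx=8,fy=8,interpolation=2))
for yaw in (.17,.17+np.pi/2,.17-np.pi/2):
  for x in(375,380,385):
    for z in(11,40,120): 
        q=ctrl.ik([x,-69,z],down(yaw)); print(round(yaw,2),x,z,None if q is None else np.round(q,2))
```

```text
0.17 375 11 [ 0.35  0.18 -0.89  0.   -0.5   1.4 ]
0.17 375 40 [ 0.35  0.11 -0.86  0.   -0.6   1.4 ]
0.17 375 120 [ 0.35 -0.03 -0.75  0.   -0.85  1.4 ]
0.17 380 11 [ 0.34  0.19 -0.88  0.   -0.5   1.4 ]
0.17 380 40 [ 0.34  0.12 -0.85  0.   -0.6   1.4 ]
0.17 380 120 [ 0.34 -0.02 -0.74  0.   -0.85  1.4 ]
0.17 385 11 [ 0.34  0.19 -0.87  0.   -0.51  1.41]
0.17 385 40 [ 0.34  0.13 -0.84  0.   -0.6   1.41]
0.17 385 120 [ 0.34 -0.01 -0.73  0.   -0.85  1.41]
1.74 375 11 [ 0.35  0.18 -0.89  0.   -0.5   2.97]
1.74 375 40 [ 0.35  0.11 -0.86  0.   -0.6   2.97]
1.74 375 120 [ 0.35 -0.03 -0.75  0.   -0.85  2.97]
1.74 380 11 [ 0.34  0.19 -0.88  0.   -0.5   2.97]
1.74 380 40 [ 0.34  0.12 -0.85  0.   -0.6   2.97]
1.74 380 120 [ 0.34 -0.02 -0.74  0.   -0.85  2.97]
1.74 385 11 [ 0.34  0.19 -0.87  0.   -0.51  2.98]
1.74 385 40 [ 0.34  0.13 -0.84  0.   -0.6   2.98]
1.74 385 120 [ 0.34 -0.01 -0.73  0.   -0.85  2.98]
-1.4 375 11 [ 0.35  0.18 -0.89  0.   -0.5  -0.18]
-1.4 375 40 [ 0.35  0.11 -0.86  0.   -0.6  -0.18]
-1.4 375 120 [ 0.35 -0.03 -0.75  0.   -0.85 -0.18]
-1.4 380 11 [ 0.34  0.19 -0.88  0.   -0.5  -0.17]
-1.4 380 40 [ 0.34  0.12 -0.85  0.   -0.6  -0.17]
-1.4 380 120 [ 0.34 -0.02 -0.74  0.   -0.85 -0.17]
-1.4 385 11 [ 0.34  0.19 -0.87  0.   -0.51 -0.17]
-1.4 385 40 [ 0.34  0.13 -0.84  0.   -0.6  -0.17]
-1.4 385 120 [ 0.34 -0.01 -0.73  0.   -0.85 -0.17]
```

View pics/c5.png

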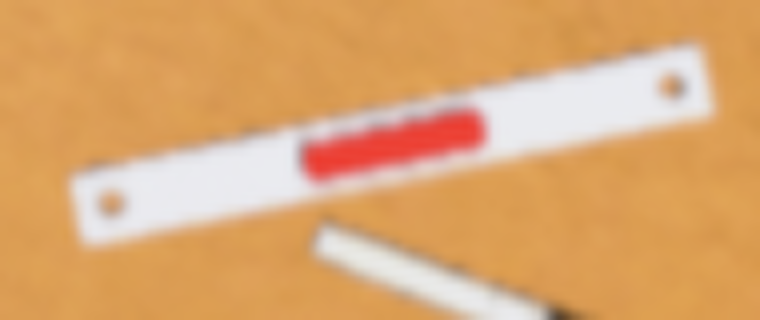

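The bar is clear: holes at crop (111,204) and (672,87), rib centre (395,145), with the pen just below. I'll grip the rib at a narrow opening.

Run:
```python
from h import *
p,r=fit([('top',[[0,107,10],[0,-107,10]],px([(111,204),(672,87)],270,235,8))],[381,-69,.17]); print(p.round(3),r.round(2).tolist())
x,y,yaw=p[0]-1.2,p[1]-1.1,p[2]; w=yaw-np.pi/2
assert np.hypot(x-380,y+70)<8
go(x,y,120,w); effector.grip(30); ctrl.move_l([x,y,40],100); ctrl.move_l([x,y,10.8],40); st('at')
effector.grip(0,80); ctrl.pause(.2); st('gripped')
ctrl.move_l([x,y,60],40); st('lift')
ctrl.move_l([430,60,180],150,down(-.09-np.pi/2)); st()
ctrl.move_l([568.3,193.3,130],150,down(-.005-np.pi/2)); ctrl.pause(.3); st()
a,d=cams.read_camera('scene'); np.savez('/tmp/s6.npz',im=a,d=d)
cv2.imwrite('pics/s6.png',cv2.resize(a[85:225,220:355,::-1],None,fx=4.2,fy=4.2,interpolation=2))
```

```text
[ 3.80254e+02 -6.86670e+01  1.75000e-01] [[0.05, -0.01], [-0.05, 0.01]]
at t51.8 tcp [379.1 -69.8  10.8] F [ 0.7  0.4 -0.4] w29.9 ff0.0
gripped t52.3 tcp [379.5 -69.7  11.4] F [-1.3  0.2  7.1] w13.9 ff78.5
lift t53.7 tcp [378.8 -69.8  59.8] F [ 0.9  0.2 -0.6] w13.4 ff78.2
 t55.1 tcp [429.4  59.5 179.4] F [ 0.4  0.8 -1.7] w13.8 ff78.2
 t56.9 tcp [568.2 193.2 130.4] F [ 0.   0.  -1.4] w13.8 ff78.2
```

View pics/s6.png

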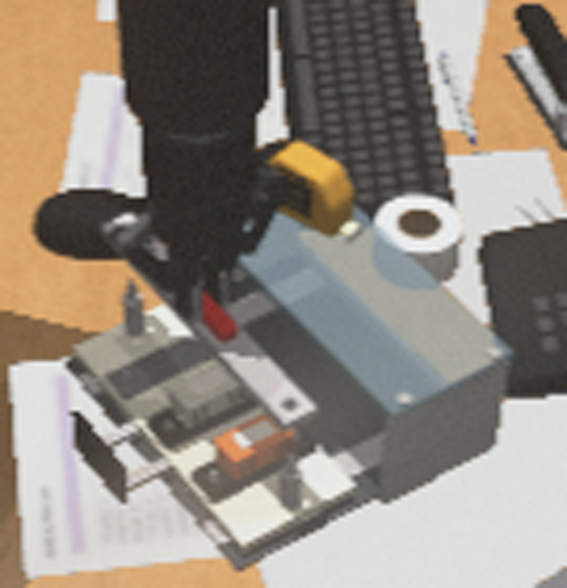

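The bar is held level, with its near hole at crop (290,404). I compare that with prediction, then descend under guard.

Run:
```python
from h import *
p=get_tcp_pos(); print('obs',px([(290,404),(119,226)],220,85,4.2),'pred',proj('scene',[[p[0]-.5,p[1]-107,129.8],[p[0]+.5,p[1]+107,129.8]])+[.75,.7])
```

```text
obs [[288.66666667 180.80952381]
 [247.95238095 138.42857143]] pred [[289.30971489 180.65402515]
 [250.05730541 138.81763518]]
```

Agreement is within about 1.5 mm, so I go down.

Run:
```python
from h import *
x,y=568.4,193.3
ctrl.move_l([x,y,90],60); x,y,z,f=lower(x,y,88,67.9,comply=.12,fmax=10); st()
```

```text
z86.5 act [568.2 193.2  86.3] f [-0.4  0.4 -0.6]
z85.0 act [568.3 193.3  84.9] f [-0.4 -0.7 -0.2]
z83.5 act [568.4 193.3  83.4] f [-0.3  0.8 -0.8]
z82.0 act [568.6 193.4  82. ] f [-0.4  0.9 -0.2]
z80.5 act [568.9 193.5  80.7] f [1.1 1.3 0.3]
z79.0 act [568.9 193.7  79. ] f [ 2.8  1.5 -0.2]
z77.5 act [568.9 193.7  77.3] f [ 2.7  1.3 -0.5]
z76.0 act [569.  193.7  75.7] f [ 2.5  0.9 -1.4]
z74.5 act [569.1 193.5  74.2] f [ 0.1  0.4 -0.8]
z73.0 act [569.2 193.6  72.8] f [-0.7  0.7  0.2]
z71.5 act [569.3 193.7  71.3] f [ 0.5  0.1 -0.3]
z70.0 act [569.3 193.7  69.8] f [ 0.8  1.2 -0.8]
z68.5 act [569.4 193.9  68.4] f [-1.4  0.9 -1. ]
z67.9 act [569.4 193.9  68.4] f [-1.6  0.2  5.5]
 t61.5 tcp [569.4 193.9  68.4] F [-1.2 -0.   4.7] w13.5 ff78.9
```

Run:
```python
from h import *
effector.grip(30); p=get_tcp_pos(); ctrl.move_l([p[0],p[1],160],100); ctrl.move_l([400,193,200],250); effector.grip(0); st()
a,d=cams.read_camera('top'); b,ds=cams.read_camera('scene')
print('tab',atz('top',228.6,223.6,52))
B=cv2.resize(b[100:225,220:355,::-1],None,fx=5.5,fy=4.5,interpolation=2)
B=cv2.resize(b[100:225,220:355,::-1],None,fx=4.7,fy=4.7,interpolation=2); cv2.imwrite('pics/s7.png',B)
for n,dd in(('top',d),('scene',ds)):
    C=cloud(n,dd)
    for yy in(110,140,190,245,285):
        m=(abs(C[...,0]-568.5)<8)&(abs(C[...,1]-yy)<9)&(C[...,2]<95)&(C[...,2]>50); print(n,yy,m.sum(),np.median(C[...,2][m]).round(1) if m.any() else '')
```

```text
t64.1 tcp [400.3 192.8 199.6] F [-0.5 -0.6  0.5] w0.1 ff0.0
tab [473.07163629 192.85967187  52.        ]
top 110 37 67.4
top 140 36 67.5
top 190 37 79.0
top 245 38 68.6
top 285 30 67.1
scene 110 22 66.3
scene 140 27 65.4
scene 190 21 77.7
scene 245 21 66.9
scene 285 19 65.6
```

View pics/s7.png

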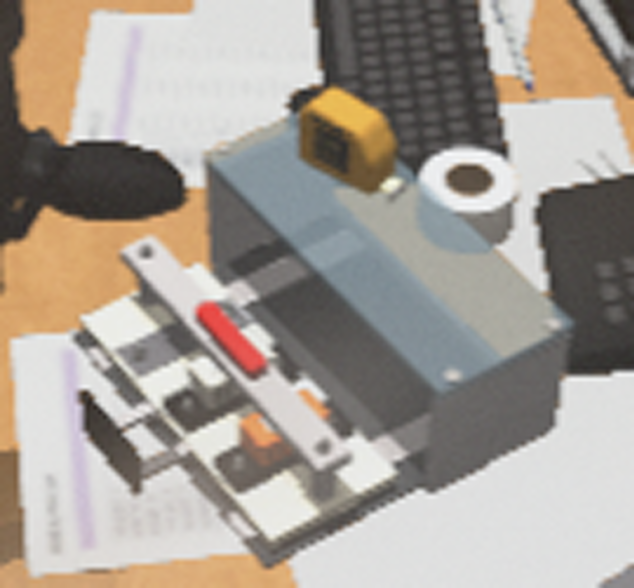

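The bar is flat at z≈67 top at both ends, which is seated. Now I push the carrier home.

Run:
```python
from h import *
y=193.0
ctrl.move_l([425,y,120],150); ctrl.move_l([425,y,36],80); ctrl.pause(.2); f0=np.array(get_contact_force()); x=425; xc=None; k=0
while x<575:
    x+=3; ctrl.move_l([x,y,36],40); f=np.array(get_contact_force())-f0; px_=get_tcp_pos()[0]; k+=1
    if xc is None and f[0]<-1.5: xc=px_; print('contact',xc)
    if k%6==0 or f[0]<-10: print('x%.1f'%px_,f.round(1))
    if f[0]<-14: break
st('end'); print('travel',px_-(xc or 0))
```

```text
x443.2 [ 0.  -0.2 -0.8]
x460.9 [-0.9  0.6 -0.7]
contact 463.9674557816301
x479.2 [-0.3 -0.5 -0.9]
x497.2 [-1.5 -0.8 -0.7]
x515.2 [-0.8  0.9 -0.8]
x533.2 [-1.   0.1 -0.3]
x551.2 [ 0.2 -0.2 -0.4]
x556.5 [-16.2   4.7   9. ]
end t77.5 tcp [556.5 192.5  35.6] F [-16.3   4.7   9.4] w-0.4 ff8.7
travel 92.51032627242631
```

Run:
```python
from h import *
ctrl.move_l([500,193,36],60); ctrl.move_l([440,193,120],150); ctrl.move_l([400,193,200],200); st()
a,d=cams.read_camera('top'); b,ds=cams.read_camera('scene'); np.savez('/tmp/t8.npz',im=a,d=d)
A=cv2.resize(a[120:230,170:285,::-1],None,fx=3.4,fy=5,interpolation=2); A=cv2.resize(a[125:225,172:272,::-1],None,fx=4,fy=4,interpolation=2)
B=cv2.resize(b[100:200,235:335,::-1],None,fx=4,fy=4,interpolation=2); cv2.imwrite('pics/c8.png',np.hstack([A,B]))
```

```text
t80.1 tcp [399.9 192.9 199.4] F [-0.5 -0.6 -0.3] w-0.0 ff0.0
```

View pics/c8.png

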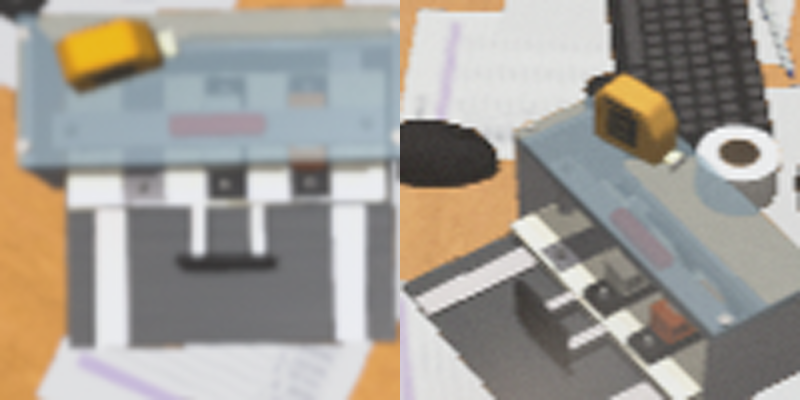

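The carrier is under the riser, with its front deck edge at crop row 206 and the tab at row 263. I'll compute the travel.

Run:
```python
from h import *
a=np.load('/tmp/top0.npz')['im'].astype(float).mean(2); b=np.load('/tmp/t8.npz')['im'].astype(float).mean(2)
def edge(im,v0,v1,us):   # falling brightness deck -> below, subpixel
    r=[]
    for u in us:
        g=-np.diff(im[v0:v1,u]); i=g.argmax(); k=slice(max(0,i-2),i+3); w=g[k].clip(0); r.append(v0+.5+(w*np.arange(max(0,i-2),max(0,i-2)+len(w))).sum()/w.sum())
    return np.median(r)
us=list(range(224,232))
e0=edge(a,200,214,us); e1=edge(b,172,182,us)
t0=edge(a,217,226,us); t1=edge(b,184,193,us)
print(e0,e1,t0,t1)
print('deck',atz('top',228,e1,22)[0]-atz('top',228,e0,22)[0],'tab',atz('top',228,t1,52)[0]-atz('top',228,t0,52)[0])
for n,u in(('bar',0),):
    f=lambda q,x0,y0,s,z:atz('top',*px([q],x0,y0,s)[0],z)
    print('rib centre x (through acrylic)',f((217,124),172,125,4,79)[:2])
```

```text
208.04587251828633 176.50040880503144 221.87897018970187 188.1018847006652
deck 94.81498098852398 tab 98.41690245862145
rib centre x (through acrylic) [666.83852235 193.86663226]
```

Travel reads 95–98 mm, which is ambiguous. I'll push again a little harder to confirm the hard stop.

Run:
```python
from h import *
y=193.0
ctrl.move_l([440,y,120],200); ctrl.move_l([500,y,34],120); ctrl.move_l([545,y,34],60); ctrl.pause(.2); f0=np.array(get_contact_force()); x=548
while x<572:
    x+=1; ctrl.move_l([x,y,34],20); f=np.array(get_contact_force())-f0; print('cmd',x,'x%.2f'%get_tcp_pos()[0],f.round(1))
    if f[0]<-28: break
ctrl.move_l([500,y,34],60); ctrl.move_l([440,y,120],150); ctrl.move_l([400,y,200],200); st()
b,_=cams.read_camera('top'); np.savez('/tmp/t9.npz',im=b)
a=np.load('/tmp/t8.npz')['im'].astype(float).mean(2); b=b.astype(float).mean(2)
s=cv2.phaseCorrelate(a[180:196,214:244].copy(),b[180:196,214:244].copy()); print('tab shift px',s)
```

```text
cmd 549 x549.12 [ 0.8  1.1 -0.2]
cmd 550 x550.02 [1.5 0.5 0.2]
cmd 551 x551.06 [0.2 0.8 0.2]
cmd 552 x552.07 [ 0.8  0.7 -0.3]
cmd 553 x553.07 [ 0.   0.7 -0. ]
cmd 554 x554.06 [ 0.9  1.  -1. ]
cmd 555 x555.04 [0.4 0.9 0.1]
cmd 556 x556.05 [ 0.5  0.3 -1.1]
cmd 557 x556.18 [-4.6  2.5  2.4]
cmd 558 x556.30 [-9.3  4.1  5. ]
cmd 559 x556.36 [-13.1   4.5   8.3]
cmd 560 x556.46 [-16.9   7.1  12. ]
cmd 561 x556.53 [-22.3   7.6  15.5]
cmd 562 x556.56 [-26.1   9.5  18.6]
cmd 563 x556.68 [-30.5  10.2  22.5]
 t89.5 tcp [399.9 193.  199.4] F [-0.2  0.1 -0.2] w-0.4 ff0.0
tab shift px ((0.013232937823733693, -0.10685710792975556), 1.0017937753012827)
```

At 30 N it doesn't move, so it is hard against its stop, and the bar's height clears the board. Handing in.

```bash
python3 -c "
from rig import *
print(ctrl.close_job())"
```

```text
the job is handed in; nothing more can be done
None
```

I handed the job in with both cartridges present (white and orange) seated on pins, the keeper bar flat on its shoulders and the carrier pushed against a hard stop; no verdict came back, and its travel measured only 95–98 mm by camera against the 95 mm required, though it did not move at 30 N.

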